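# Close the thread-spool rack on a new spool

## Robot

A 6-joint arm with a two-finger parallel gripper is mounted at the origin on a cart in front of the work surface, level with it; the furniture and walls round the work are solid. World frame = base frame: x ahead of the robot, y to its left, z up, the work surface at z = 0. Lengths are in m, angles in rad, forces in N, time in s.
With the tool pointing down it reaches from about 0.3 to 0.775 m from the base axis. Payload 14.6 kg.
Tool frame: the origin (TCP) lies midway between the tips of the shut fingers; the grasp point (between the pads) lies 19 mm behind it; z points along the fingers, y is the line along which they close (so a half turn about z gives the same grasp; the last joint's range is limited). The gripper opens to 94 mm and grips with 3 to 60 N. Pads are 16 mm wide; open, the fingers measure 119 mm over their backs; the gripper's body (75 mm by 177 mm) begins 78 mm behind the grasp point.
Start: joints at [-1.323, 0.3, 1.521, -0, 1.321, -0.067], TCP at [0.17, -0.523, 0.205] pointing down, gripper open.
Joint ranges: [-3.03, 3.03], [-0.79, 2.21], [0.23, 2.52], [-1.04, 4.18], [0, 3.07], [-2.55, 2.55]. Speed limits (rad/s): [2.22, 2.22, 2.57, 3.14, 3.14, 3.14].

## Interface

Orientations are given as [roll, pitch, yaw] about the fixed x, y, z axes, in that order (R = Rz(yaw) Ry(pitch) Rx(roll)).
In Python, from station import ctrl gives the robot as it stands. The module is installed in compiled form; this text tells all that it offers.
- The arm moves only by the tool servo_tool, never from a script. Its argument "plan" is a list of rows, each a list of 7 numbers: the opening in per cent of the stroke, from 0 (shut) to 100 (fully open), then the shift along the tool's x, y, z in m, then the turn, a rotation vector about the tool's x, y, z in rad. A call has exactly 8 rows; each row shifts and turns the commanded pose from where the row before left it, along the tool's axes as they then stand; what a row does not reach is not made up. A row lasts 1/8 s, in which the tool goes at most 62.5 mm and 10.7 degrees, less where a joint would pass 70% of its speed; a pose out of reach is approached as far as the arm can. A call with a gripper value outside its range is refused whole. The fingers move at their own pace and stop on an object; "force" is the grip in N (left out, the last holds). Time passes only in rows, so rows that do not move let the fingers close, or fill a call up. It gives the time, the measured TCP pose, the force, the opening and the grip force at its end, in the units of the state.
- ctrl.get_obs(): the state, without advancing time (a new reading comes with each control period).
- ctrl.camera(name): name is "scene" or "top" or "wrist"; returns a dict with "pixels" (400x640x3 uint8, red, green, blue), "z_map" (400x640 float32, m along the optical axis (not along the pixel's ray), 0 where there is no reading), "mtx" (3x3 intrinsics, pixels), "dist" ([k1, k2, p1, p2, k3] as OpenCV has them; the pictures are not rectified), "pose" (4x4, takes a point from camera to world coordinates). Camera axes: x right, y up, looking along -z (the intrinsics and any distortion apply to the point x, -y, -z); pixel columns grow to the right and rows downward; lengths in m; the calibration is good to about 2 mm. A picture is of the moment at which its call begins.
- ctrl.hand_in(): hands the job in; it is judged then, once.
The state is a dict: "time_s": time; "qpos": joint angles; "joint_vel": joint speeds; "tau": joint torques, N m; "ee_pos": TCP position; "eef_rot": TCP orientation; "force": force on the tool from outside, world axes, zero at the start; "moment": the same for the moment, N m; "grip_width": finger opening in m; "grip_force": force on a finger pad.
Only numpy, scipy, OpenCV 4.12 (cv2) and the standard library are available. Lean on these libraries where they do the work, as an engineer would, in place of code of your own. Each camera call takes 0.05 s, during which the arm holds its last target. There are 200 camera calls.

## Task

Stand the pale thread spool upright in the lane of the spool rack, beside the dark spool and on the keeper's side of it. Then hold the red release bar up, slide the blue keeper along until it is close up to the two spools, and let the bar down so that it drops fully into a notch and the row is shut in with less than about a notch and a half of slack. Do not bump the lamp over the rack, and leave the polish tin and the lump of wax where they are.

Things in the scene. Friction and masses are not known exactly. Their poses are not given: they have to be found in the camera images.
- pale_spool_mid (a point): Centre (half-way up) of the loose pale yellow thread spool with wooden ends, 42 mm across and 48 mm tall, upright on the bench left of the rack, about 0.05 kg. Its round end flanges (top 8 mm, bottom 7 mm thick) have the full diameter; the thread between them is 21 mm thick. z is its upright axis. (A shelf of shoes stands close by the robot's left at the start.)
- dark_spool_mid (a point): Centre (half-way up) of the black thread spool with pale ends, 38 mm across and 58 mm tall, that already stands loose in the lane, up to 5 mm from the end plate. z is its upright axis.
- rack: The fixed spool rack: plywood base 250x310x6 mm, origin on the bench; x points away from the robot, y left along lane and rail, z up; its yaw varies. The lane's centre line is x = -140 mm, its floor 6 mm above the bench; lips 4 mm thick, 4 mm above the floor, run 29 to 33 mm before and behind the centre line. Above the lane is free. The aluminium rail, 46 mm high, is centred on x = +30 mm.
- end_face (a point): Point on the lane floor and its centre line, at the inner face of the fixed grey end plate (58 mm wide across the lane, 50 mm tall) that closes the lane's left end. Axes as the rack: the lane runs from here towards -y. The plate is screwed down at a different place along the lane each time.
- keeper_face (a point): Point on the lane floor and its centre line, at the left face of the blue keeper plate (52 mm wide across the lane, top 54 mm above the lane floor) that closes the row on the right. Axes as the rack. An arm joins it to the saddle on the rail. The two spools side by side take 80 mm between end_face and keeper_face. The keeper can push a spool along the lane.
- keeper (a joint): Keeper along its rail, m: 0 is farthest left (towards the end plate), growing to the right (-y) up to 0.15. It moves only while the release bar is up, then with under 1 N of friction. Notches are 12 mm apart: the catch is centred in one at 0.001 + 0.012 n (n = 0 to 12), with 0.5 mm of play.
- release_bar (a joint): Height of the release bar, m, above its caught position: 0 is fully down in a notch, 0.018 its upper stop. It moves straight up in the keeper against a spring (about 7 N low, 9 N high). Above 0.008 it clears the notches. Let go between notches it slips into the nearer one and takes the keeper along, unless the spools block that or it sits right on top of a rung; then lift and shift again.
- bar_grip (a point): Point on the axis of the red release bar, a level round rod 13 mm thick along the rack's x (axes as the rack), 110 mm above the bench when down. The bare rod reaches 25 mm further towards the robot (-x) and 50 mm further to +x. It is 95 mm behind (+x) keeper_face and 17 mm right (-y) of it. Pinch it across y; within 60 mm nothing below it is higher than 65 mm above the bench.
- lamp: Aluminium lamp bar on two posts over the rail of the rack, 330 mm long along y. Origin and axes as the rack. The bar spans x = -61 to +45 mm, 275 to 298 mm above the bench; bar_grip is at x = -45 mm, under it, so the red rod must be reached with the gripper leaning back towards the robot, about 30 to 45 degrees from vertical. The posts are at x = +66, y = +/-148 mm.
- polish_tin: Black round polish tin lying on the bench left of the rack, 80 mm across and 23 mm high, origin at the centre of its underside. A bystander: leave alone.
- wax: Dark brown lump of wax, 36x47x25 mm, on the bench in front of the rack, origin at the centre of its underside. A bystander: leave alone.
There are look-alikes about, which are no part of the job. Leave any orange or pink look-alike of the part that bears dark_spool_mid alone.

How it is judged:
On the way, in this order (a step that is already met when the one before it is completed fails the run):
1. the pale spool stands in the lane between the dark spool and the keeper, let go, with the release bar still down (y of pale_spool_mid in the frame of end_face below -0.05 m and y of pale_spool_mid in the frame of keeper_face above 0.018 m and x of pale_spool_mid in the frame of end_face between -0.014 and 0.014 m and z of pale_spool_mid in the frame of end_face below 0.027 m and angle between pale_spool_mid's own z axis and vertical below 0.1 rad and contact force between pale_spool and the fingers below 0.05 N and value of joint release_bar below 0.002 m), for 0.2 s.
2. the keeper is brought up to the row while the release bar is held up (value of joint release_bar above 0.005 m and y of keeper_face in the frame of end_face above -0.102 m), for 0.1 s.
At the end, for the whole second after the job is handed in: Both spools stand upright (within 6 degrees) on the lane floor between its lips, dark one at the end plate, pale one next to the keeper; the keeper's face is less than 99 mm from the end plate's face; the release bar is fully down in a notch (under 2 mm) and everything is still (value of joint release_bar below 0.002 m and y of keeper_face in the frame of end_face above -0.099 m and x of pale_spool_mid in the frame of end_face between -0.014 and 0.014 m and x of dark_spool_mid in the frame of end_face between -0.014 and 0.014 m and y of pale_spool_mid in the frame of keeper_face between 0.018 and 0.045 m and y of dark_spool_mid in the frame of end_face below -0.015 m and angle between each of pale_spool_mid, dark_spool_mid's own z axis and vertical below 0.1 rad and z of pale_spool_mid in the frame of end_face below 0.027 m and z of dark_spool_mid in the frame of end_face below 0.032 m and velocity of joint keeper between -0.01 and 0.01 m/s); the robot touches nothing.
It fails at once if the lamp is bumped with more than 5 N (contact force between lamp and anything else above 5 N).
It fails at once if the polish tin is shifted by more than 20 mm (distance of polish_tin from where it was at the start of the episode above 0.02 m).
It fails at once if the wax is shifted by more than 20 mm (distance of wax from where it was at the start of the episode above 0.02 m).
It also fails if it takes over 53 s, if anything falls off the work surface, if the arm or the gripper's body presses on something with over 40 N, if the wrist force passes 120 N, or if a joint passes its speed limit or range.

## Working session

There is one attempt and no reset: what is moved stays moved. The work goes in short steps, Python scripts to look and compute and a tool call to move; the robot and the scene stay as the last step left them, time stands still between calls to the robot, and variables do not carry over. Pictures are saved under pics/ and viewed, at most 11 in all, crops included, and the job is handed in when it is done.

Besides the shell and the picture viewer there is one more tool, called after "Emit:" by a JSON object that holds its "api" and its "payload", one argument or row to a line. servo_tool: Moves the arm, as the interface text tells. Its arguments: {"type":"object","properties":{"plan":{"type":"array","items":{"type":"array","items":{"type":"number"}}},"force":{"type":"number"}},"required":["plan"]}

```bash
mkdir -p pics
cat > h.py <<'E'
import numpy as np, cv2
from station import ctrl
def grab(n):
    c=ctrl.camera(n); np.savez('%s.npz'%n,**{k:np.array(v) for k,v in c.items()}); return c
def load(n): return dict(np.load('%s.npz'%n))
def ray(c,uv):
    p=cv2.undistortPoints(np.array(uv,float).reshape(-1,1,2),c['mtx'],np.array(c['dist'])).reshape(-1,2)
    d=np.c_[p[:,0],-p[:,1],-np.ones(len(p))]
    return c['pose'][:3,3], d@c['pose'][:3,:3].T
def onz(c,uv,z):
    o,d=ray(c,uv); t=(z-o[2])/d[:,2]; return o+d*t[:,None]
def deep(c,uv):
    o,d=ray(c,uv); z=np.array([c['z_map'][int(v),int(u)] for u,v in uv]); return o+d*z[:,None]
def cloud(c):
    vv,uu=np.mgrid[0:400,0:640]; o,d=ray(c,np.c_[uu.ravel(),vv.ravel()])
    return (o+d*c['z_map'].reshape(-1,1)).reshape(400,640,3)
E
python3 - <<'E'
from h import *
for n in('scene','top'):
    c=grab(n); cv2.imwrite('pics/%s0.png'%n,c['pixels'][:,:,::-1]); print(n,c['pose'].round(3).tolist(),c['mtx'][0],c['dist'],(c['z_map']>0).mean())
print(ctrl.get_obs())
E
```

```text
scene [[0.877, 0.226, -0.425, 0.065], [-0.481, 0.383, -0.789, -0.867], [-0.016, 0.896, 0.445, 0.516], [0.0, 0.0, 0.0, 1.0]] [478.46297377   0.         323.67678984] [-0.09041681  0.          0.          0.          0.        ] 0.99609765625
top [[-0.045, 0.976, -0.213, 0.279], [-0.999, -0.045, 0.006, -0.135], [-0.003, 0.213, 0.977, 0.927], [0.0, 0.0, 0.0, 1.0]] [425.52933489   0.         325.29446477] [-0.01207965  0.          0.          0.          0.        ] 0.99615234375
{'time_s': 0.1, 'qpos': array([-1.32258939e+00,  3.00375762e-01,  1.52150132e+00, -1.50671577e-05,
        1.32070212e+00, -6.66348621e-02]), 'joint_vel': array([-0.00135494, -0.00138996, -0.00229955, -0.00056818, -0.00153383,
        0.00126573]), 'tau': array([ 1.83628421e-03, -5.32640791e+01, -3.53283477e+01,  7.08981883e-02,
        2.34522385e-02, -4.65933510e-05]), 'ee_pos': array([ 0.17023518, -0.52275063,  0.20497237]), 'eef_rot': array([-3.14060732e+00, -5.11276116e-05,  3.14845510e-01]), 'force': array([0.14209642, 0.08935988, 0.89082453]), 'moment': array([-0.00832517,  0.01390882,  0.02017783]), 'grip_force': 0.0, 'grip_width': 0.09379997939689427}
```

View pics/scene0.png

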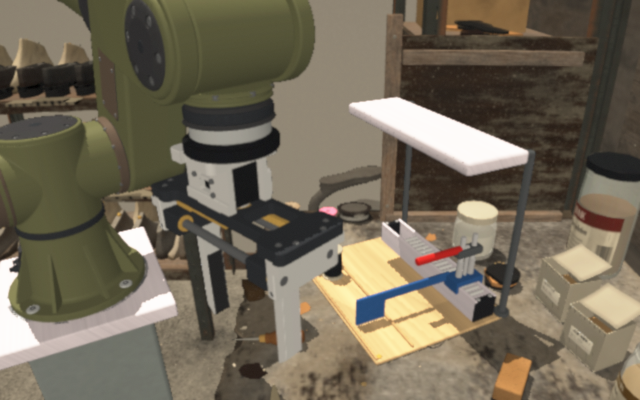

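View pics/top0.png

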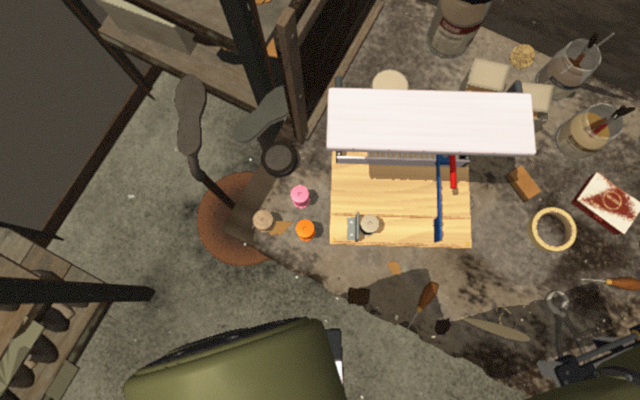

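Top view: candidates for the pale spool are the tan-topped spool (263,220), pink (300,197), orange (305,229), the dark spool in the lane (369,224), and the jar lid (390,82). I choose (263,220). The tin is at (279,157), the end plate at (354,226), the blue keeper at (438,215) and the red bar at (453,172). I'll check the choice in a close crop.

Run:
```python
from h import *
c=load('top'); im=c['pixels'][:,:,::-1].copy()
cr=im[140:260,235:485]; cv2.imwrite('pics/crop0.png',cv2.resize(cr,None,fx=3.2,fy=3.2,interpolation=cv2.INTER_CUBIC))
P=cloud(c)
for n,(u,v) in dict(pale=(263,217),pink=(300,194),orange=(305,229),dark=(369,222),tin=(279,157),plate=(352,226),keeper=(438,215),red=(453,175),base1=(340,200),base2=(460,235),waxA=(358,297),waxB=(443,327),lamp=(430,120),bench=(320,260)).items():
    print(n,P[v,u].round(4))
Q=P.reshape(-1,3)
# spool tops
for n,(u,v),zz in (('pale',(263,217),.048),('dark',(369,222),.064)):
    p=P[v,u]; m=(np.hypot(*(Q[:,:2]-p[:2]).T)<.035)&(abs(Q[:,2]-zz)<.008)
    q=Q[m]; print(n,m.sum(),q.mean(0).round(4),(q.max(0)).round(4),q.min(0).round(4))
    uv=np.argwhere(m.reshape(400,640))[:,::-1].astype(np.float32); (cc,r)=cv2.minEnclosingCircle(uv); print(cc,r,onz(c,[cc],zz).round(4))
hsv=cv2.cvtColor(c['pixels'],cv2.COLOR_RGB2HSV)
red=cv2.inRange(hsv,(0,190,90),(6,255,255))|cv2.inRange(hsv,(172,190,90),(180,255,255)); red[:,:435]=0;red[:,475:]=0; red[:140]=0;red[200:]=0
uv=np.argwhere(red)[:,::-1]; q=P[red>0]; print('red',len(uv),uv.min(0),uv.max(0)); print(cv2.fitLine(q[:,:2].astype(np.float32),cv2.DIST_HUBER,0,.01,.01).ravel(),np.median(q[:,2]),q.min(0),q.max(0))
bl=cv2.inRange(hsv,(100,120,40),(125,255,255)); bl[:,:425]=0;bl[:,465:]=0;bl[:140]=0;bl[260:]=0
q=P[bl>0]; print('blue',len(q)); 
for x in np.arange(q[:,0].min(),q[:,0].max(),.015):
    s=q[(q[:,0]>=x)&(q[:,0]<x+.015)]; print(x.round(3),len(s),np.percentile(s[:,1],[2,50,98]).round(4),np.median(s[:,2]).round(4))
```

```text
pale [ 0.451  -0.008   0.0475]
pink [ 0.4952 -0.0879  0.0555]
orange [ 0.4206 -0.0957  0.0524]
dark [ 0.4284 -0.229   0.0577]
tin [ 0.5915 -0.0418  0.0197]
plate [ 0.4291 -0.1964  0.0115]
keeper [ 0.4376 -0.3751  0.0516]
red [ 0.5054 -0.3957  0.1148]
base1 [ 0.49   -0.1737  0.0043]
base2 [ 0.3996 -0.4317  0.0043]
waxA [ 0.2775 -0.1994  0.023 ]
waxB [ 0.2076 -0.3758 -0.0005]
lamp [ 0.5464 -0.3105  0.2976]
bench [ 0.3596 -0.1235  0.0004]
pale 307 [ 0.4466 -0.0072  0.0476] [0.4668 0.0133 0.052 ] [ 0.4271 -0.0272  0.0418]
(262.64178466796875, 219.19403076171875) 9.888364791870117 [[ 0.4462 -0.0073  0.048 ]]
dark 279 [ 0.4256 -0.2283  0.0633] [ 0.4505 -0.2031  0.068 ] [ 0.4068 -0.2472  0.0561]
(366.5, 221.5) 12.747649192810059 [[ 0.4286 -0.2233  0.064 ]]
red 166 [450 156] [455 187]
[ 0.99466395 -0.10316765  0.509382   -0.3941729 ] 0.11508055263051736 [ 0.27942244 -0.40148319  0.10870896] [ 0.54588209 -0.13456077  0.9274702 ]
blue 327
0.279 2 [-0.1346 -0.1346 -0.1346] 0.9275Traceback (most recent call last):
  File "<stdin>", line 19, in <module>
    return _quantile_unchecked(
        a, q, axis, out, overwrite_input, method, keepdims, weights)
    return _ureduce(a,
                    func=_quantile_ureduce_func,
    ...<5 lines>...
                    overwrite_input=overwrite_input,
                    method=method)
    r = func(a, **kwargs)
    result = _quantile(arr,
                       quantiles=q,
    ...<2 lines>...
                       out=out,
                       weights=wgt)
    slices_having_nans = np.isnan(arr[-1, ...])
                                  ~~~^^^^^^^^^
IndexError: index -1 is out of bounds for axis 0 with size 0
```

View pics/crop0.png

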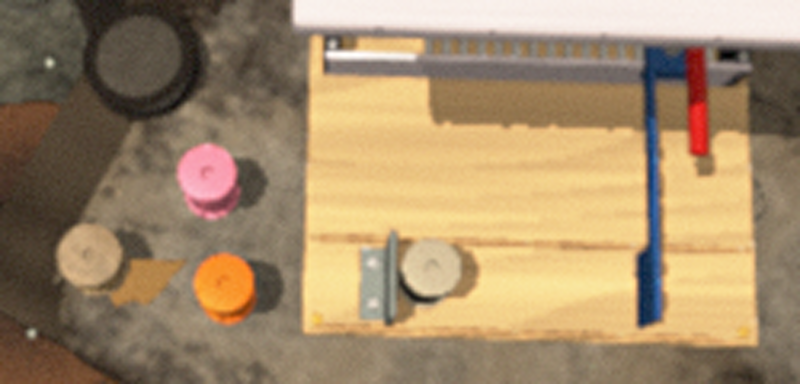

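The crop confirms the tan-topped spool at (263,219): its top is at 48 mm and it is about 41 mm across, as described. Next is the rack geometry.

Run:
```python
from h import *
c=load('top'); f=lambda x,y:(235+x/3.2-.35,140+y/3.2-.35)
def show(n,z,*pts):
    print(n,onz(c,[f(*p) for p in pts],z)[:,:2].round(4).tolist())
show('base front L,R',.006,(303,332),(757,344))
show('base left back',.006,(311,38))
show('lip line L,R',.010,(310,237),(750,250))
show('plate top inner: back, front',.056,(397,231),(394,322))
show('keeper top left edge: back,front; right back/front',.060,(639,251),(637,324),(662,254),(660,322))
show('arm blue edges',.060,(648,100),(652,240))
show('red tip, red mid back',.11,(699,154),(697,50))
show('dark top',.064,(431,267))
hsv=cv2.cvtColor(c['pixels'],cv2.COLOR_RGB2HSV); P=cloud(c)
g=cv2.cvtColor(c['pixels'],cv2.COLOR_RGB2GRAY)
bl=cv2.inRange(hsv,(100,120,40),(125,255,255)); n,l,s,ct=cv2.connectedComponentsWithStats(bl)
for i in range(1,n):
    if s[i,4]>60 and 400<ct[i][0]<480: print(s[i],ct[i])
m=(l>0)&(bl>0)
for v in range(160,246,4):
    u=np.nonzero(bl[v,425:465])[0]+425
    if len(u): print(v,u.min(),u.max(),P[v,u].mean(0).round(4))
```

```text
base front L,R [[0.3941, -0.1454], [0.3717, -0.4525]]
base left back [[0.6037, -0.161]]
lip line L,R [[0.4587, -0.1532], [0.4358, -0.4539]]
plate top inner: back, front [[0.4511, -0.2092], [0.3916, -0.2036]]
keeper top left edge: back,front; right back/front [[0.4299, -0.3646], [0.3827, -0.3586], [0.4273, -0.3793], [0.3833, -0.3734]]
arm blue edges [[0.5312, -0.3807], [0.4368, -0.3737]]
red tip, red mid back [[0.4805, -0.3946], [0.548, -0.4008]]
dark top [[0.425, -0.2289]]
[435 155  14  86 327] [438.83180428 198.47094801]
160 437 448 [ 0.5556 -0.3954  0.0574]
164 437 439 [ 0.5467 -0.3845  0.0587]
168 437 438 [ 0.5385 -0.383   0.0568]
172 437 438 [ 0.5296 -0.3821  0.0568]
176 437 438 [ 0.5213 -0.3817  0.0549]
180 438 439 [ 0.5113 -0.3818  0.0592]
184 438 439 [ 0.5023 -0.3806  0.0602]
188 438 439 [ 0.4942 -0.3804  0.0578]
192 438 439 [ 0.4852 -0.379   0.0595]
196 438 439 [ 0.4766 -0.3782  0.0592]
200 438 439 [ 0.4683 -0.3777  0.058 ]
204 438 439 [ 0.46   -0.3771  0.0569]
208 438 439 [ 0.4514 -0.3761  0.0572]
212 438 440 [ 0.3882 -0.2948  0.3481]
216 438 440 [ 0.4344 -0.3754  0.0574]
220 435 440 [ 0.4281 -0.3746  0.0454]
224 435 440 [ 0.4195 -0.3736  0.046 ]
228 435 440 [ 0.4111 -0.3728  0.0458]
232 435 440 [ 0.4027 -0.3721  0.0453]
236 435 440 [ 0.3946 -0.3719  0.0429]
240 435 437 [ 0.3878 -0.371   0.0313]
```

```bash
cat >> h.py <<'E'
from scipy.spatial.transform import Rotation as Ro
def rows(wps, grip, p=None, r=None):
    """wps: list of (nrows, xyz, rpy): print tool-axis rows, straight & evenly spread"""
    o=ctrl.get_obs(); p=np.array(o['ee_pos'] if p is None else p); r=Ro.from_euler('xyz',o['eef_rot'] if r is None else r)
    for n,q,e in wps:
        q=np.array(q); R=Ro.from_euler('xyz',e); w=(r.inv()*R).as_rotvec()
        d=(q-p)/n
        for i in range(n):
            t=r.inv().apply(d); print([grip]+[float(x) for x in np.round(t,4)]+[float(x) for x in np.round(w/n,4)])
            r=r*Ro.from_rotvec(w/n)
        p=q;r=R
EX=np.array([np.cos(.075),-np.sin(.075)]); EY=np.array([np.sin(.075),np.cos(.075)])
W=lambda a,b: a*EX+b*EY
E
python3 - <<'E'
from h import *
P=cloud(load('top')).reshape(-1,3); S=cloud(load('scene')); 
for z0 in(.06,.1,.15,.2,.3):
    m=(P[:,2]>z0)&(P[:,2]<.8)&(np.hypot(P[:,0]-.446,P[:,1]+.007)<.3)&~((P[:,1]<-.08)&(P[:,0]>.38)); q=P[m]
    print(z0,m.sum(), [] if not len(q) else (q[np.argsort(np.hypot(q[:,0]-.446,q[:,1]+.007))[:3]]).round(3).tolist())
for uv in((270,225),(330,225),(225,170),(228,140),(285,260),(240,265)): print(uv,S[uv[1],uv[0]].round(3))
rows([(8,[.33,-.25,.20],[-np.pi,0,1.496])],100)
rows([(5,[.446,-.007,.13],[-np.pi,0,1.496]),(3,[.446,-.007,.10],[-np.pi,0,1.496])],100,[.33,-.25,.2],[-np.pi,0,1.496])
E
```

```text
0.06 13583 [[0.499, -0.069, 0.06], [0.506, -0.074, 0.06], [0.257, -0.061, 0.632]]
0.1 13566 [[0.257, -0.061, 0.632], [0.256, -0.059, 0.63], [0.257, -0.063, 0.63]]
0.15 13545 [[0.257, -0.061, 0.632], [0.256, -0.059, 0.63], [0.257, -0.063, 0.63]]
0.2 13519 [[0.257, -0.061, 0.632], [0.256, -0.059, 0.63], [0.257, -0.063, 0.63]]
0.3 13202 [[0.257, -0.061, 0.632], [0.256, -0.059, 0.63], [0.257, -0.063, 0.63]]
(270, 225) [ 0.194 -0.529  0.319]
(330, 225) [ 0.215 -0.597  0.345]
(225, 170) [ 0.156 -0.545  0.383]
(228, 140) [ 0.158 -0.552  0.408]
(285, 260) [ 0.17  -0.614  0.339]
(240, 265) [ 0.581  0.894 -0.674]
[100, 0.0295, -0.0262, 0.0006, -0.0001, -0.0001, -0.1476]
[100, 0.0331, -0.0216, 0.0006, -0.0001, -0.0001, -0.1476]
[100, 0.0359, -0.0165, 0.0006, -0.0001, -0.0001, -0.1476]
[100, 0.0379, -0.011, 0.0006, -0.0001, -0.0001, -0.1476]
[100, 0.0391, -0.0053, 0.0006, -0.0001, -0.0001, -0.1476]
[100, 0.0395, 0.0005, 0.0006, -0.0001, -0.0001, -0.1476]
[100, 0.039, 0.0063, 0.0006, -0.0001, -0.0001, -0.1476]
[100, 0.0377, 0.012, 0.0006, -0.0001, -0.0001, -0.1476]
[100, 0.0502, 0.0195, 0.014, 0.0, 0.0, 0.0]
[100, 0.0502, 0.0195, 0.014, 0.0, 0.0, 0.0]
[100, 0.0502, 0.0195, 0.014, 0.0, 0.0, 0.0]
[100, 0.0502, 0.0195, 0.014, 0.0, 0.0, 0.0]
[100, 0.0502, 0.0195, 0.014, 0.0, 0.0, 0.0]
[100, 0.0, 0.0, 0.01, 0.0, 0.0, 0.0]
[100, 0.0, 0.0, 0.01, 0.0, 0.0, 0.0]
[100, 0.0, 0.0, 0.01, 0.0, 0.0, 0.0]
```

Emit:
{"api": "servo_tool", "payload": {
  "plan": [
    [100,0.0295,-0.026,0,0,0,-0.148],
    [100,0.033,-0.0215,0,0,0,-0.148],
    [100,0.036,-0.0165,0,0,0,-0.148],
    [100,0.038,-0.011,0,0,0,-0.148],
    [100,0.039,-0.0055,0,0,0,-0.148],
    [100,0.0395,0.0005,0,0,0,-0.148],
    [100,0.039,0.0065,0,0,0,-0.148],
    [100,0.0375,0.012,0,0,0,-0.148]
  ]
}}

```text
time_s: 1.1
ee_pos: [0.3302, -0.2494, 0.2053]
eef_rot: [-3.141, -0.0, 1.504]
force: [0.4, 0.3, -0.5]
grip_width: 0.0939
grip_force: 0.0
```

Emit:
{"api": "servo_tool", "payload": {
  "plan": [
    [100,0.05,0.0195,0.014,0,0,0],
    [100,0.05,0.0195,0.014,0,0,0],
    [100,0.05,0.0195,0.014,0,0,0],
    [100,0.05,0.0195,0.014,0,0,0],
    [100,0.05,0.0195,0.014,0,0,0],
    [100,0,0,0.01,0,0,0],
    [100,0,0,0.01,0,0,0],
    [100,0,0,0,0,0,0]
  ]
}}

```text
time_s: 2.1
ee_pos: [0.4445, -0.0092, 0.1149]
eef_rot: [-3.14, 0.0, 1.497]
force: [0.6, -0.0, 0.1]
grip_width: 0.0942
grip_force: 0.0
```

Run:
```python
from h import *
o=ctrl.get_obs(); print(o['time_s'],o['ee_pos'],o['eef_rot'],o['force'],o['qpos'])
c=grab('wrist'); cv2.imwrite('pics/w1.png',c['pixels'][:,:,::-1])
P=cloud(c); m=(abs(P[...,2]-.048)<.006)&(np.hypot(P[...,0]-.446,P[...,1]+.007)<.05)
uv=np.argwhere(m)[:,::-1].astype(np.float32); cc,r=cv2.minEnclosingCircle(uv); q=P[m]
print(m.sum(),cc,r,onz(c,[cc],.048),q.min(0),q.max(0))
```

```text
2.1 [ 0.44449718 -0.00924889  0.11491758] [-3.14037376e+00  5.82965625e-05  1.49726593e+00] [ 0.59218277 -0.02403937  0.08188805] [-1.03162550e-01  1.71653710e-01  1.90768312e+00 -1.07985106e-04
  1.06347246e+00 -2.95795947e-02]
2026 (319.8092041015625, 207.34597778320312) 25.817615509033203 [[ 0.44481809 -0.00840178  0.048     ]] [ 0.42393529 -0.02996232  0.04384299] [0.46544695 0.01253813 0.05284363]
```

View pics/w1.png

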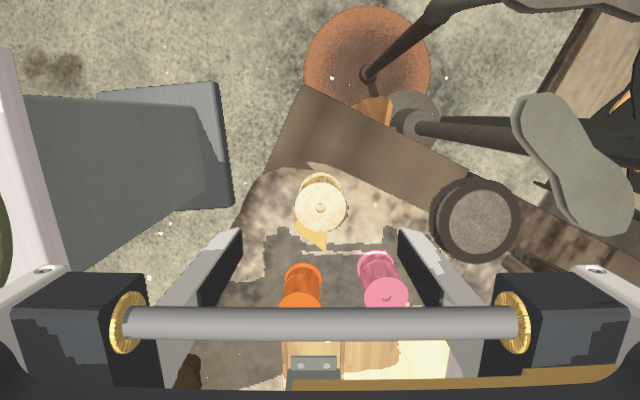

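The wrist view shows the pale spool at (320,207), which is world (0.445, -0.008), so the tool is centred on it within 1 mm. The orange (302,285) and pink (382,285) spools and the tin (475,220) are clear of the fingers.

Emit:
{"api": "servo_tool", "payload": {
  "plan": [
    [100,0.001,0,0.025,0,0,0],
    [100,0,0,0.025,0,0,0],
    [100,0,0,0.025,0,0,0],
    [100,0,0,0.02,0,0,0],
    [100,0,0,0.008,0,0,0],
    [30,0,0,0,0,0,0],
    [30,0,0,0,0,0,0],
    [30,0,0,0,0,0,0]
  ],
  "force": 12
}}

```text
time_s: 3.15
ee_pos: [0.4455, -0.0074, 0.0131]
eef_rot: [3.14, 0.0, 1.499]
force: [0.5, -0.8, -0.3]
grip_width: 0.0677
grip_force: 0.0
```

Emit:
{"api": "servo_tool", "payload": {
  "plan": [
    [30,0,0,0,0,0,0],
    [30,0,0,0,0,0,0],
    [30,0,0,-0.01,0,0,0],
    [30,0,0,-0.02,0,0,0],
    [30,0,0,-0.03,0,0,0],
    [30,0,0,-0.03,0,0,0],
    [30,0,0,0,0,0,0],
    [30,0,0,0,0,0,0]
  ]
}}

```text
time_s: 4.15
ee_pos: [0.4448, -0.0072, 0.1018]
eef_rot: [-3.141, -0.0, 1.499]
force: [-0.5, -0.5, -1.4]
grip_width: 0.039
grip_force: 12.0
```

Run:
```python
from h import *
o=ctrl.get_obs(); p=o['ee_pos']; print(p)
a=[-np.pi,0,1.496]
A=W(.350,-.03);B=W(.345,-.255);C=W(.437,-.255)
z=p[2]
print(A,B,C)
rows([(3,[*A,z],a),(5,[*B,z],a)],30,p,a)
print(); rows([(2,[*B,.035],a),(5,[*C,.030],a),(1,[*C,.021],a)],30,[*B,z],a)
```

```text
[ 0.44476556 -0.00722512  0.10181212]
[ 0.3467682  -0.05614106] [ 0.32492307 -0.2801339 ] [ 0.41666444 -0.28702743]
[30, -0.0187, -0.0314, 0.0, 0.0, 0.0, 0.0]
[30, -0.0187, -0.0314, 0.0, 0.0, 0.0, 0.0]
[30, -0.0187, -0.0314, 0.0, 0.0, 0.0, 0.0]
[30, -0.045, -0.001, 0.0, 0.0, 0.0, 0.0]
[30, -0.045, -0.001, 0.0, 0.0, 0.0, 0.0]
[30, -0.045, -0.001, 0.0, 0.0, 0.0, 0.0]
[30, -0.045, -0.001, 0.0, 0.0, 0.0, 0.0]
[30, -0.045, -0.001, 0.0, 0.0, 0.0, 0.0]

[30, 0.0, 0.0, 0.0334, 0.0, 0.0, 0.0]
[30, 0.0, 0.0, 0.0334, 0.0, 0.0, 0.0]
[30, -0.0, 0.0184, 0.001, 0.0, 0.0, 0.0]
[30, -0.0, 0.0184, 0.001, 0.0, 0.0, 0.0]
[30, -0.0, 0.0184, 0.001, 0.0, 0.0, 0.0]
[30, -0.0, 0.0184, 0.001, 0.0, 0.0, 0.0]
[30, -0.0, 0.0184, 0.001, 0.0, 0.0, 0.0]
[30, 0.0, 0.0, 0.009, 0.0, 0.0, 0.0]
```

Run:
```python
from h import *
c=grab('wrist'); cv2.imwrite('pics/w2.png',c['pixels'][100:340,180:480,::-1]); o=ctrl.get_obs(); print(o['grip_width'],o['grip_force'],o['ee_pos'])
P=cloud(c); m=(np.hypot(P[...,0]-.445,P[...,1]+.007)<.03)&(P[...,2]>.03)&(P[...,2]<.2)
print(m.sum(),P[m].min(0),P[m].max(0)); q=P[m]; zt=np.percentile(q[:,2],90); print(zt)
```

```text
0.0390549904776894 11.999923893017694 [ 0.44460898 -0.00722591  0.10151694]
10816 [ 0.41679512 -0.02924364  0.08476454] [0.47434988 0.01301999 0.19997222]
0.17748232679011783
```

View pics/w2.png

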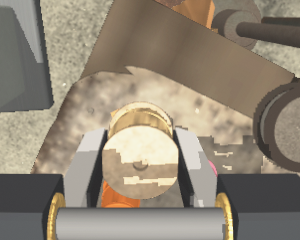

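The spool is held upright: its top disc is round at crop (140,162), between the pads. Carrying it to the lane.

Emit:
{"api": "servo_tool", "payload": {
  "plan": [
    [30,-0.0185,-0.0315,0,0,0,0],
    [30,-0.0185,-0.0315,0,0,0,0],
    [30,-0.0185,-0.0315,0,0,0,0],
    [30,-0.045,-0.001,0,0,0,0],
    [30,-0.045,-0.001,0,0,0,0],
    [30,-0.045,-0.001,0,0,0,0],
    [30,-0.045,-0.001,0,0,0,0],
    [30,-0.045,-0.001,0,0,0,0]
  ]
}}

```text
time_s: 5.2
ee_pos: [0.325, -0.2811, 0.1014]
eef_rot: [-3.14, -0.001, 1.499]
force: [0.8, 0.4, -0.6]
grip_width: 0.0392
grip_force: 12.0
```

Emit:
{"api": "servo_tool", "payload": {
  "plan": [
    [30,0,0,0.033,0,0,0],
    [30,0,0,0.033,0,0,0],
    [30,0,0.0185,0.001,0,0,0],
    [30,0,0.0185,0.001,0,0,0],
    [30,0,0.0185,0,0,0,0],
    [30,0,0.0185,0,0,0,0],
    [30,0,0.0185,0,0,0,0],
    [30,0,0,0,0,0,0]
  ]
}}

```text
time_s: 6.2
ee_pos: [0.4181, -0.2861, 0.0333]
eef_rot: [-3.14, -0.001, 1.5]
force: [-0.6, -0.0, -0.9]
grip_width: 0.0389
grip_force: 12.0
```

Run:
```python
from h import *
o=ctrl.get_obs(); p=o['ee_pos']; print(p,o['eef_rot'],o['force'],o['grip_width']); print('ex,ey',p[:2]@EX,p[:2]@EY)
c=grab('wrist'); cv2.imwrite('pics/w3.png',c['pixels'][:,:,::-1])
c=grab('top'); P=cloud(c); q=P.reshape(-1,3)
```

```text
[ 0.41805306 -0.28609361  0.03330419] [-3.14022610e+00 -9.72406283e-04  1.49964494e+00] [-0.62885695 -0.01881315 -0.9498683 ] 0.03887364136378053
ex,ey 0.4383147516841197 -0.25396475925944567
```

View pics/w3.png

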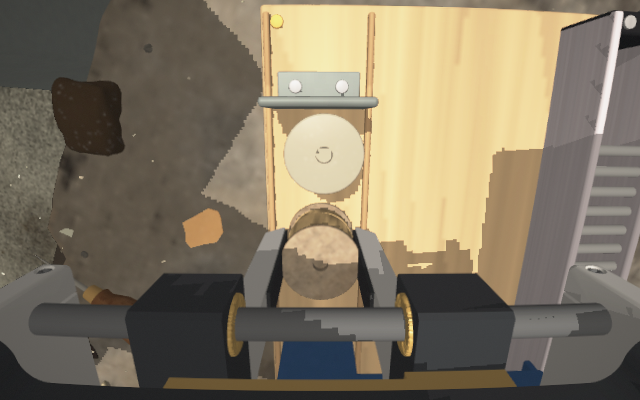

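The wrist view shows the lane lips at (268,150) and (368,150), the end plate at (318,102), the dark spool at (324,153), the held pale spool at (320,262) and the keeper at (315,360).

Run:
```python
from h import *
c=load('wrist')
def s(n,z,*uv):
    q=onz(c,uv,z)[:,:2]; print(n,[(round(float(a@EX),4),round(float(a@EY),4)) for a in q])
s('lips top L/R outer? ',.010,(262,40),(270,40),(369,40),(375,40),(269,220),(275,220),(361,220),(368,220))
s('plate top inner',.056,(260,106),(378,106)); s('dark',.064,(324,153.5)); s('held top', .0333+.036,(320,262))
s('keeper top?',.060,(285,342),(352,342))
```

```text
lips top L/R outer?  [(0.4039, -0.1372), (0.4086, -0.1372), (0.4673, -0.137), (0.4708, -0.137), (0.4043, -0.2493), (0.4083, -0.2493), (0.4663, -0.2491), (0.4711, -0.2491)]
plate top inner [(0.4097, -0.1765), (0.4661, -0.1762)]
dark [(0.4403, -0.1982)]
held top [(0.4387, -0.2512)]
keeper top? [(0.4188, -0.3063), (0.4573, -0.3062)]
```

Emit:
{"api": "servo_tool", "payload": {
  "plan": [
    [30,0,0,0.005,0,0,0],
    [30,0,0,0.005,0,0,0],
    [30,0,0,0.0025,0,0,0],
    [30,0,0,0.002,0,0,0],
    [30,0,0,0,0,0,0],
    [60,0,0,0,0,0,0],
    [80,0,0,0,0,0,0],
    [80,0,0,0,0,0,0]
  ]
}}

```text
time_s: 7.3
ee_pos: [0.4179, -0.2865, 0.0198]
eef_rot: [-3.141, -0.0, 1.499]
force: [-1.1, -0.0, -0.6]
grip_width: 0.065
grip_force: 0.0
```

Emit:
{"api": "servo_tool", "payload": {
  "plan": [
    [80,0,0,0,0,0,0],
    [80,0,0,-0.01,0,0,0],
    [80,0,0,-0.02,0,0,0],
    [80,0,0,-0.025,0,0,0],
    [80,0,-0.01,-0.02,0,0,0],
    [80,0,-0.03,0,0,0,0],
    [80,0,-0.04,0,0,0,0],
    [80,0,-0.04,0,0,0,0]
  ]
}}

```text
time_s: 8.3
ee_pos: [0.2973, -0.2777, 0.0955]
eef_rot: [3.141, 0.001, 1.499]
force: [0.3, -0.2, 0.0]
grip_width: 0.075
grip_force: 0.0
```

Run:
```python
from h import *
o=ctrl.get_obs(); p=o['ee_pos']; print(o['time_s'],p,o['eef_rot'],o['force'],o['grip_width'],o['qpos'])
c=grab('wrist'); cv2.imwrite('pics/w4.png',c['pixels'][:,:,::-1])
t=grab('top'); cv2.imwrite('pics/t4.png',cv2.resize(t['pixels'][140:260,320:485,::-1],None,fx=4,fy=4))
```

```text
8.3 [ 0.29730062 -0.27774351  0.09554345] [3.14099542e+00 5.96443503e-04 1.49919124e+00] [ 0.33873605 -0.20825536  0.02390024] 0.07504950754345717 [-8.41473768e-01  1.19369372e-01  2.02222769e+00 -1.49172087e-05
  9.99151624e-01 -7.69860796e-01]
```

View pics/w4.png

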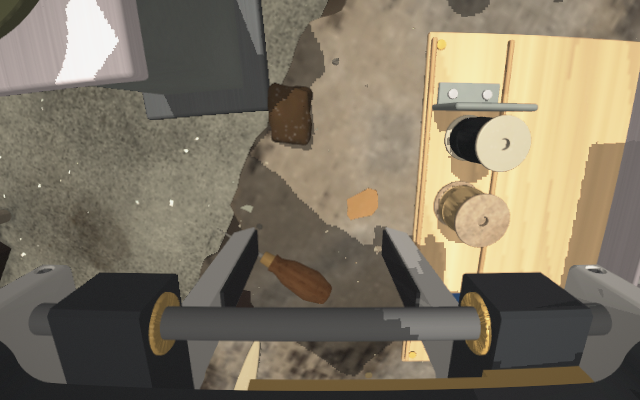

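Both spools stand upright in the lane: dark top at (503,143), pale top at (482,220). Wax (291,112) is untouched. Next is the leaning approach to the bar.

Run:
```python
from h import *
o=ctrl.get_obs(); p=o['ee_pos']
D=[np.pi,0,-.075]; T=[np.pi,-.66,-.075]; zt=Ro.from_euler('xyz',T).as_matrix()[:,2]; print(zt)
g=np.array([*W(.529,-.358),.110]); f=lambda s: g+(.019-s)*zt
print(f(0),f(.1))
rows([(9,[*W(.37,-.358),.18],D),(4,[*W(.42,-.358),.19],T),(3,f(.10),T)],60)
```

```text
[ 0.61139327 -0.04594067 -0.78999223]
[ 0.51230452 -0.39750428  0.09499015] [ 0.45116519 -0.39291022  0.17398937]
[60, -0.0115, 0.006, -0.0094, -0.0, 0.0, 0.1747]
[60, -0.0103, 0.0079, -0.0094, -0.0, 0.0, 0.1747]
[60, -0.0088, 0.0096, -0.0094, -0.0, 0.0, 0.1747]
[60, -0.007, 0.0109, -0.0094, -0.0, 0.0, 0.1747]
[60, -0.005, 0.012, -0.0094, -0.0, 0.0, 0.1747]
[60, -0.0028, 0.0127, -0.0094, -0.0, 0.0, 0.1747]
[60, -0.0006, 0.013, -0.0094, -0.0, 0.0, 0.1747]
[60, 0.0017, 0.0129, -0.0094, -0.0, 0.0, 0.1747]
[60, 0.0039, 0.0124, -0.0094, -0.0, 0.0, 0.1747]
[60, 0.0125, 0.0, -0.0025, 0.0, 0.165, 0.0]
[60, 0.0127, 0.0, -0.0004, 0.0, 0.165, 0.0]
[60, 0.0126, 0.0, 0.0017, 0.0, 0.165, 0.0]
[60, 0.0122, 0.0, 0.0037, 0.0, 0.165, 0.0]
[60, 0.0124, -0.0, 0.0163, 0.0, 0.0, 0.0]
[60, 0.0124, -0.0, 0.0163, 0.0, 0.0, 0.0]
[60, 0.0124, -0.0, 0.0163, 0.0, 0.0, 0.0]
```

Emit:
{"api": "servo_tool", "payload": {
  "plan": [
    [60,-0.0115,0.006,-0.0095,0,0,0.175],
    [60,-0.0105,0.008,-0.0095,0,0,0.175],
    [60,-0.009,0.0095,-0.0095,0,0,0.175],
    [60,-0.007,0.011,-0.0095,0,0,0.175],
    [60,-0.005,0.012,-0.0095,0,0,0.175],
    [60,-0.003,0.0125,-0.0095,0,0,0.175],
    [60,-0.0005,0.013,-0.0095,0,0,0.175],
    [60,0.0015,0.013,-0.0095,0,0,0.175]
  ]
}}

```text
time_s: 9.4
ee_pos: [0.3397, -0.3744, 0.1719]
eef_rot: [3.141, -0.0, 0.093]
force: [-0.5, -0.1, -0.1]
grip_width: 0.0564
grip_force: 0.0
```

Emit:
{"api": "servo_tool", "payload": {
  "plan": [
    [60,0.004,0.0125,-0.0095,0,0,0.175],
    [60,0.0125,0,-0.0025,0,0.165,0],
    [60,0.0125,0,-0.0005,0,0.165,0],
    [60,0.0125,0,0.0015,0,0.165,0],
    [60,0.012,0,0.0035,0,0.165,0],
    [60,0.0125,0,0.0,0,0,0],
    [60,0.0125,0,0.01,0,0,0],
    [60,0,0,0,0,0,0]
  ]
}}

```text
time_s: 10.4
ee_pos: [0.4207, -0.3914, 0.1985]
eef_rot: [3.141, -0.658, -0.073]
force: [1.0, 1.3, -0.2]
grip_width: 0.0562
grip_force: 0.0
```

Run:
```python
from h import *
o=ctrl.get_obs(); p=o['ee_pos']; print(o['time_s'],p,o['eef_rot'],o['force'],o['qpos'])
c=grab('wrist'); cv2.imwrite('pics/w5.png',c['pixels'][:,:,::-1])
hsv=cv2.cvtColor(c['pixels'],cv2.COLOR_RGB2HSV)
red=cv2.inRange(hsv,(0,180,70),(6,255,255))|cv2.inRange(hsv,(172,180,70),(180,255,255))
n,l,s,ct=cv2.connectedComponentsWithStats(red); i=1+np.argmax(s[1:,4]); print(s[i],ct[i])
P=cloud(c); q=P[l==i]; q=q[(q[:,2]>.09)&(q[:,2]<.13)]; e=np.c_[q[:,:2]@EX,q[:,:2]@EY,q[:,2]]; print(len(q),np.percentile(e,[1,50,99],axis=0))
```

```text
10.4 [ 0.42068841 -0.39136912  0.19854929] [ 3.14073597 -0.65840386 -0.07330395] [ 0.99600615  1.33229254 -0.23047921] [-1.05769058  0.16103099  1.84895595  0.72766078  0.87183447  0.17860398]
[313 129  13  78 926] [319.26349892 168.93952484]
923 [[ 0.50699102 -0.3649669   0.11253426]
 [ 0.54352071 -0.35907167  0.11655494]
 [ 0.58889847 -0.35342579  0.11853014]]
```

View pics/w5.png

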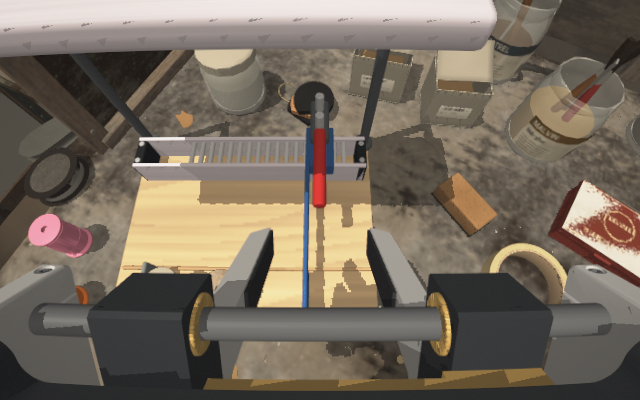

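The wrist view shows the red bar at (319,169), centred between the fingers and clear of the lamp edge at row 50. The bar is at e_y = -0.359, top z = 0.1165, as expected. Going in.

Run:
```python
from h import *
o=ctrl.get_obs(); T=[np.pi,-.66,-.075]; zt=Ro.from_euler('xyz',T).as_matrix()[:,2]
g=np.array([*W(.529,-.359),.110]); f=lambda s: g+(.019-s)*zt
rows([(1,f(.09),T),(5,f(0),T)],60)
R=Ro.from_euler('xyz',T); print('up 1mm',R.inv().apply([0,0,1]),'EY',R.inv().apply([*EY,0]))
```

```text
[60, 0.0098, 0.0004, 0.0482, -0.0005, 0.0015, 0.0009]
[60, 0.0, 0.0, 0.018, 0.0, 0.0, 0.0]
[60, 0.0, 0.0, 0.018, 0.0, 0.0, 0.0]
[60, 0.0, 0.0, 0.018, 0.0, 0.0, 0.0]
[60, 0.0, 0.0, 0.018, 0.0, 0.0, 0.0]
[60, 0.0, 0.0, 0.018, 0.0, 0.0, 0.0]
up 1mm [ 6.13116852e-01  9.02056208e-17 -7.89992231e-01] EY [-8.27596871e-18 -1.00000000e+00 -1.19847318e-16]
```

Emit:
{"api": "servo_tool", "payload": {
  "plan": [
    [60,0.005,0.0005,0.024,0,0.001,0.001],
    [60,0.005,0,0.024,0,0,0],
    [60,0,0,0.018,0,0,0],
    [60,0,0,0.018,0,0,0],
    [60,0,0,0.018,0,0,0],
    [60,0,0,0.018,0,0,0],
    [60,0,0,0.018,0,0,0],
    [60,0,0,0,0,0,0]
  ]
}}

```text
time_s: 11.45
ee_pos: [0.5116, -0.3987, 0.0939]
eef_rot: [-3.139, -0.66, -0.078]
force: [-0.8, 0.4, 1.2]
grip_width: 0.0563
grip_force: 0.0
```

Emit:
{"api": "servo_tool", "payload": {
  "plan": [
    [0,0,0,0,0,0,0],
    [0,0,0,0,0,0,0],
    [0,0,0,0,0,0,0],
    [0,0,0,0,0,0,0],
    [0,0,0,0,0,0,0],
    [0,0,0,0,0,0,0],
    [0,0,0,0,0,0,0],
    [0,0,0,0,0,0,0]
  ],
  "force": 40
}}

```text
time_s: 12.45
ee_pos: [0.5114, -0.3989, 0.0954]
eef_rot: [-3.14, -0.661, -0.077]
force: [-3.4, 4.8, 2.9]
grip_width: 0.0122
grip_force: 40.0
```

Gripped (12 mm on the 13 mm rod). Lifting about 14 mm: x 0.613 and z -0.79 per unit of rise.

Emit:
{"api": "servo_tool", "payload": {
  "plan": [
    [0,0.0015,0,-0.002,0,0,0],
    [0,0.0015,0,-0.002,0,0,0],
    [0,0.0015,0,-0.002,0,0,0],
    [0,0.0015,0,-0.002,0,0,0],
    [0,0.0015,0,-0.002,0,0,0],
    [0,0.0015,0,-0.002,0,0,0],
    [0,0,0,0,0,0,0],
    [0,0,0,0,0,0,0]
  ]
}}

```text
time_s: 13.45
ee_pos: [0.5112, -0.399, 0.1096]
eef_rot: [-3.14, -0.66, -0.078]
force: [8.0, -1.8, -9.5]
grip_width: 0.0121
grip_force: 40.0
```

Emit:
{"api": "servo_tool", "payload": {
  "plan": [
    [0,0,-0.004,0,0,0,0],
    [0,0,-0.006,0,0,0,0],
    [0,0,-0.006,0,0,0,0],
    [0,0,-0.006,0,0,0,0],
    [0,0,-0.006,0,0,0,0],
    [0,0,-0.006,0,0,0,0],
    [0,0,-0.006,0,0,0,0],
    [0,0,-0.004,0,0,0,0]
  ]
}}

```text
time_s: 14.45
ee_pos: [0.5146, -0.355, 0.1097]
eef_rot: [-3.14, -0.66, -0.078]
force: [7.8, -0.9, -8.9]
grip_width: 0.0122
grip_force: 40.0
```

Emit:
{"api": "servo_tool", "payload": {
  "plan": [
    [0,0,-0.004,0,0,0,0],
    [0,0,-0.005,0,0,0,0],
    [0,0,-0.005,0,0,0,0],
    [0,0,-0.005,0,0,0,0],
    [0,0,-0.004,0,0,0,0],
    [0,0,-0.003,0,0,0,0],
    [0,0,-0.002,0,0,0,0],
    [0,0,0,0,0,0,0]
  ]
}}

```text
time_s: 15.45
ee_pos: [0.5166, -0.3272, 0.1097]
eef_rot: [-3.14, -0.66, -0.078]
force: [7.3, -0.3, -9.1]
grip_width: 0.012
grip_force: 40.0
```

Run:
```python
from h import *
o=ctrl.get_obs(); p=o['ee_pos']; print(o['time_s'],p[:2]@EX,p[:2]@EY,p[2],o['force'],o['grip_width'])
c=grab('top'); s=grab('scene'); a=cv2.resize(c['pixels'][140:260,320:485,::-1],None,fx=3.5,fy=3.5); b=cv2.resize(s['pixels'][150:370,240:520,::-1],(535,420))
a=cv2.resize(a,(360,262)); k=np.zeros((420,800,3),np.uint8); k[:262,:360]=a; k[:,360:]=b[:,:440]; cv2.imwrite('pics/m6.png',k)
```

```text
15.45 0.5397127990374171 -0.28757920344224525 0.10971940039771211 [ 7.26923648 -0.34219159 -9.13706249] 0.012042042393465945
```

View pics/m6.png

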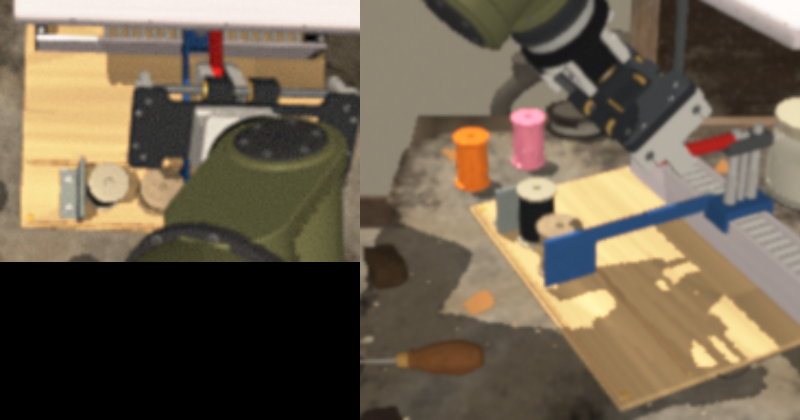

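The keeper is right up to the pale spool (scene part at (570,240)), and both spools are upright. Keeper distance is about 95 mm, six notches along. Lowering the bar.

Emit:
{"api": "servo_tool", "payload": {
  "plan": [
    [0,-0.0015,0,0.002,0,0,0],
    [0,-0.0015,0,0.002,0,0,0],
    [0,-0.0015,0,0.002,0,0,0],
    [0,-0.0015,0,0.002,0,0,0],
    [0,-0.0015,0,0.002,0,0,0],
    [0,-0.0015,0,0.002,0,0,0],
    [0,0,0,0,0,0,0],
    [0,0,0,0,0,0,0]
  ]
}}

```text
time_s: 16.55
ee_pos: [0.5168, -0.3272, 0.0954]
eef_rot: [-3.14, -0.661, -0.077]
force: [-2.3, 5.1, -1.0]
grip_width: 0.0122
grip_force: 40.0
```

Emit:
{"api": "servo_tool", "payload": {
  "plan": [
    [20,0,0,0,0,0,0],
    [40,0,0,0,0,0,0],
    [60,0,0,0,0,0,0],
    [60,0,0,0,0,0,0],
    [60,0,0,-0.02,0,0,0],
    [60,0,0,-0.03,0,0,0],
    [60,-0.005,0,-0.03,0,0,0],
    [60,-0.005,0,-0.03,0,0,0]
  ]
}}

```text
time_s: 17.55
ee_pos: [0.441, -0.3216, 0.1768]
eef_rot: [-3.141, -0.661, -0.077]
force: [0.4, -0.3, 0.5]
grip_width: 0.0564
grip_force: 0.0
```

Emit:
{"api": "servo_tool", "payload": {
  "plan": [
    [60,-0.01,0,-0.03,0,0,0],
    [60,-0.01,0,-0.03,0,0,0],
    [60,-0.01,0,-0.02,0,0,0],
    [60,0,0,0,0,0,0],
    [60,0,0,0,0,0,0],
    [60,0,0,0,0,0,0],
    [60,0,0,0,0,0,0],
    [60,0,0,0,0,0,0]
  ]
}}

```text
time_s: 18.55
ee_pos: [0.3693, -0.316, 0.2206]
eef_rot: [-3.14, -0.661, -0.077]
force: [0.1, 0.2, 1.3]
grip_width: 0.0564
grip_force: 0.0
```

Run:
```python
from h import *
o=ctrl.get_obs(); print(o['time_s'],o['ee_pos'],o['force'])
c=grab('wrist'); cv2.imwrite('pics/w7.png',c['pixels'][:,:,::-1]); P=cloud(c)
hsv=cv2.cvtColor(c['pixels'],cv2.COLOR_RGB2HSV)
red=cv2.inRange(hsv,(0,180,70),(6,255,255))|cv2.inRange(hsv,(172,180,70),(180,255,255))
q=P[red>0]; q=q[(q[:,2]>.09)&(q[:,2]<.15)]; e=np.c_[q[:,:2]@EX,q[:,:2]@EY,q[:,2]]; e=e[abs(e[:,1]+.28)<.03]; print(len(e),np.percentile(e,[1,50,99],axis=0))
```

```text
18.55 [ 0.36930996 -0.31601483  0.22059496] [0.0664681  0.19089142 1.27627935]
664 [[ 0.50695883 -0.29358047  0.11227801]
 [ 0.54292218 -0.28786767  0.11663232]
 [ 0.58798919 -0.28238703  0.1186054 ]]
```

View pics/w7.png

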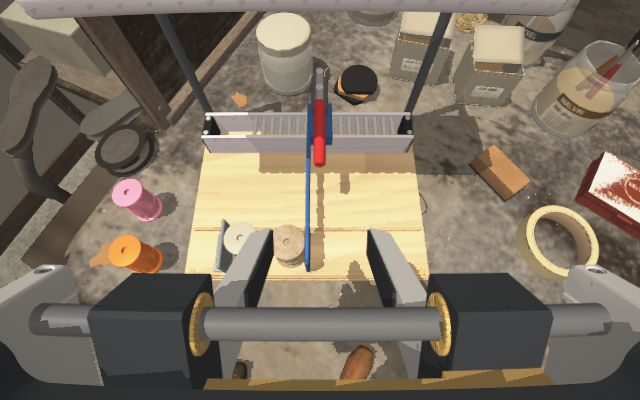

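```bash
python3 - <<'E'
from h import *
c=load('wrist'); P=cloud(c); e=np.stack([P[...,:2]@EX,P[...,:2]@EY,P[...,2]],-1)
def s(n,z,*uv):
    q=onz(c,uv,z)[:,:2]; print(n,[(round(float(a@EX),4),round(float(a@EY),4)) for a in q])
s('plate',.056,(228,222),(223,250)); s('pale',.054,(289,238)); s('dark',.064,(239,238)); s('keeper top',.060,(306,238),(311,238))
for v in(225,232,238): print(v,[(u,*e[v,u].round(3)) for u in (222,226,240,280,290,300,307,309)])
t=grab('top'); P=cloud(t); e=np.stack([P[...,:2]@EX,P[...,:2]@EY,P[...,2]],-1)
for lo,hi,nm in((.045,.060,'tops')):pass
E
python3 - <<'E'
from h import *
t=load('top'); cv2.imwrite('pics/t8.png',cv2.resize(t['pixels'][140:260,320:485,::-1],None,fx=4.5,fy=4.5,interpolation=cv2.INTER_CUBIC))
E
```

```text
plate [(0.4618, -0.1807), (0.4283, -0.1786)]
pale [(0.443, -0.253)]
dark [(0.4401, -0.1977)]
keeper top [(0.4412, -0.2728), (0.4412, -0.2785)]
225 [(222, np.float64(0.458), np.float64(-0.175), np.float64(0.058)), (226, np.float64(0.46), np.float64(-0.177), np.float64(0.05)), (240, np.float64(0.455), np.float64(-0.197), np.float64(0.064)), (280, np.float64(0.474), np.float64(-0.236), np.float64(0.008)), (290, np.float64(0.458), np.float64(-0.254), np.float64(0.056)), (300, np.float64(0.474), np.float64(-0.262), np.float64(0.007)), (307, np.float64(0.457), np.float64(-0.274), np.float64(0.06)), (309, np.float64(0.46), np.float64(-0.276), np.float64(0.051))]
232 [(222, np.float64(0.449), np.float64(-0.175), np.float64(0.057)), (226, np.float64(0.447), np.float64(-0.183), np.float64(0.066)), (240, np.float64(0.447), np.float64(-0.199), np.float64(0.065)), (280, np.float64(0.449), np.float64(-0.243), np.float64(0.056)), (290, np.float64(0.45), np.float64(-0.254), np.float64(0.055)), (300, np.float64(0.45), np.float64(-0.266), np.float64(0.055)), (307, np.float64(0.448), np.float64(-0.274), np.float64(0.061)), (309, np.float64(0.452), np.float64(-0.276), np.float64(0.047))]
238 [(222, np.float64(0.442), np.float64(-0.176), np.float64(0.057)), (226, np.float64(0.44), np.float64(-0.183), np.float64(0.065)), (240, np.float64(0.441), np.float64(-0.198), np.float64(0.061)), (280, np.float64(0.443), np.float64(-0.243), np.float64(0.055)), (290, np.float64(0.443), np.float64(-0.254), np.float64(0.055)), (300, np.float64(0.443), np.float64(-0.266), np.float64(0.055)), (307, np.float64(0.44), np.float64(-0.274), np.float64(0.063)), (309, np.float64(0.445), np.float64(-0.276), np.float64(0.045))]Traceback (most recent call last):
  File "<stdin>", line 8, in <module>
TypeError: cannot unpack non-iterable float object
```

View pics/t8.png

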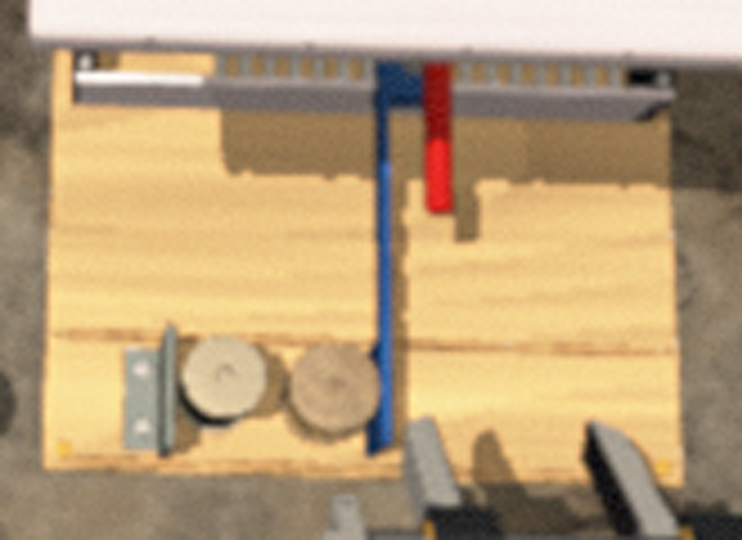

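In the top crop the plate's inner edge is at column 176 and the pale spool's keeper side at column 380. At 2.19 px/mm that is about 93 mm, which is under 99. Both spools are upright, the bar is at its down height, and the robot is clear.

```bash
python3 -c "
from station import ctrl
print(ctrl.hand_in())"
```

```text
the job is handed in; nothing more can be done
None
```

The job is handed in, with no verdict returned: the pale spool stands upright beside the dark one, the keeper is up against it about 93–95 mm from the end plate (limit 99), the bar is down in its notch, and the lamp, tin and wax were not touched.

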